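Gauge the feed gap and load the label rolls

ROBOT

A 6-joint arm with a two-finger parallel gripper is mounted at the origin on the work surface. World frame = base frame: x ahead of the robot, y to its left, z up, the work surface at z = 0. Lengths are in m, angles in rad, forces in N, time in s.
With the tool pointing down it reaches from about 0.375 to 0.9 m from the base axis. Payload 3.1 kg.
Tool frame: the origin (TCP) lies midway between the tips of the shut fingers; the grasp point (between the pads) lies 19 mm behind it; z points along the fingers, y is the line along which they close (so a half turn about z gives the same grasp; the last joint's range is limited). The gripper opens to 87 mm and grips with 3 to 60 N. Pads are 19 mm wide; open, the fingers measure 117 mm over their backs; the gripper's body (75 mm by 190 mm) begins 51 mm behind the grasp point.
Start: joints at [-1.411, 0.527, 1.433, -0, 1.181, -0.178], TCP at [0.207, -0.59, 0.223] pointing down, gripper open.
Joint ranges: [-3.08, 3.08], [-0.75, 2.2], [0.22, 2.44], [-1.43, 4.57], [0, 2.65], [-2.85, 2.85]. Speed limits (rad/s): [2.79, 2.79, 3.14, 3.14, 3.14, 3.14].

INTERFACE

Orientations are given as a unit quaternion [x, y, z, w].
In Python, from rig import status, imaging, order gives the robot as it stands.
- The arm moves only by the tool arm_command, never from a script. Its argument "deltas" is one flat list of numbers, 5 for each row, row after row: the opening, from -1 (shut) to 1 (fully open), so that 0 is half open, then the shift along the tool's x, y, z in m, then the turn about the tool's z in rad. In form: [gripper, tx, ty, tz, roll, gripper, tx, ty, tz, roll, ...]. A call has 1 to 12 rows; each row shifts and turns the commanded pose from where the row before left it, along the tool's axes as they then stand; what a row does not reach is not made up. A row lasts 1/8 s, in which the tool goes at most 62.5 mm and 10.7 degrees, less where a joint would pass 70% of its speed; a pose out of reach is approached as far as the arm can. A call with a gripper value outside its range is refused whole. The fingers move at their own pace and stop on an object; "newtons" is the grip in N (left out, the last holds). Time passes only in rows, so rows that do not move let the fingers close. It gives the time, the measured TCP pose, the force, the opening and the grip force at its end, in the units of the state.
- status.get_obs(): the state, without advancing time (a new reading comes with each control period).
- imaging.camera(name): name is "scene" or "top" or "wrist"; returns (picture, depth): 480x640x3 uint8, red, green, blue; 480x640 float32, m along the optical axis (not along the pixel's ray), 0 where there is no reading.
- imaging.camera_params(name): a dict with "intrinsics" (3x3 intrinsics, pixels), "camera_from_world" (4x4, takes a point from world to camera coordinates). Camera axes: x right, y up, looking along -z (the intrinsics and any distortion apply to the point x, -y, -z); pixel columns grow to the right and rows downward; lengths in m; the calibration is good to about 2 mm. A picture is of the moment at which its call begins: read the wrist's pose just before it. camera_params takes no time and is no camera call; for the wrist camera it gives the pose at the moment of the call.
- order.hand_in(): hands the job in; it is judged then, once.
The state is a dict: "time": time; "q": joint angles; "joint_velocities": joint speeds; "joint_torque": joint torques, N m; "position": TCP position; "tool_rot": TCP orientation; "ft_force": force on the tool from outside, world axes, zero at the start; "moment": the same for the moment, N m; "grip_width": finger opening in m; "grip_force": force on a finger pad.
Only numpy, scipy, OpenCV 4.12 (cv2) and the standard library are available. Lean on these libraries where they do the work, as an engineer would, in place of code of your own. Each camera call takes 0.05 s, during which the arm holds its last target. There are 200 camera calls.

TASK

Get this label printer's feed unit ready: find the size of the gap between the metal pad and the sprung jaw by lowering the gauge plates into it one at a time, thinnest first and working up in order of thickness, until one just fits, going fully home and holding the jaw back by itself. Leave that plate in as the shim with the others back in their own rack slots, and after finding the plate load every label roll that is there onto the holder's spindles, one to a spindle and right down. Don't disturb the other things on the bench.

Things in the scene. Friction and masses are not known exactly. Their poses are not given: they have to be found in the camera images.
- fixture: Gap fixture, fixed: dark base plate 100 x 200 mm, 12 mm high, origin at the centre of its underside, z up. On it, in line along y: a clamped bright aluminium pad (y -85 mm to the gap; grey bar over its back, top 54 mm, y below -65 mm), the gap, a black sprung jaw (y 0 to 43 mm), a 9 mm space, a grey housing (52 to 94 mm). Tops 48 mm above the bench; gap walls upright, 66 mm along x.
- slot (a point): Point on the gap's floor, 12 mm above the bench, mid-length, in the plane of the jaw's face at rest; axes as the fixture's (y across the gap towards the jaw). The gap is 36 mm deep, open at top and ends. Its width at rest is not known: 3 mm less than the thickness of one of the three thicker plates. Lead-ins at the top edges: jaw 8 mm wide and 14 mm high, pad 3 mm wide and 6 mm high.
- jaw (a joint): Jaw travel in m: 0 at rest, up to 0.0055 pushed back along +y; spring 2.5 N plus 0.4 N per mm. Let go, the fitting plate holds it 3 mm back or a little more; a thinner one is loose and lets it return near 0; a thicker one cannot go in. A plate lowered with its jaw-side face 4 mm beyond the jaw's resting face (under 15 N) meets the pad only if too thick. Seen from above, the 9 mm space narrows.
- rack: Light wooden rack, 76 mm along x, 210 mm along y, 32 mm high, fixed to the bench; origin at the centre of its underside, z up. It has four upright slots in a row along y, thinnest plate at -y, each 4 mm wider than its plate with 3 mm wide lead-ins, slot floors 6 mm above the bench.
- plate10_c (a point): Centre of the thinnest gauge plate: white plastic, 60 mm along its x, 10 mm thick (its y), 75 mm tall (its z, up), about 63 g, loose, standing in its rack slot with about 49 mm showing; a thin black line runs round it 37 mm above its foot, about level with the fixture's top when home.
- rack_plate10 (a point): Centre of the floor of the rack slot for the 10 mm plate, axes as the rack's.
- plate16_c (a point): Centre of the second gauge plate: white plastic, 60 mm along its x, 16 mm thick (its y), 75 mm tall (its z, up), about 101 g, loose, standing in its rack slot with about 49 mm showing; a thin black line runs round it 37 mm above its foot, about level with the fixture's top when home.
- rack_plate16 (a point): Centre of the floor of the rack slot for the 16 mm plate, axes as the rack's.
- plate22_c (a point): Centre of the third gauge plate: white plastic, 60 mm along its x, 22 mm thick (its y), 75 mm tall (its z, up), about 139 g, loose, standing in its rack slot with about 49 mm showing; a thin black line runs round it 37 mm above its foot, about level with the fixture's top when home.
- rack_plate22 (a point): Centre of the floor of the rack slot for the 22 mm plate, axes as the rack's.
- plate28_c (a point): Centre of the thickest gauge plate: white plastic, 60 mm along its x, 28 mm thick (its y), 75 mm tall (its z, up), about 176 g, loose, standing in its rack slot with about 49 mm showing; a thin black line runs round it 37 mm above its foot, about level with the fixture's top when home.
- rack_plate28 (a point): Centre of the floor of the rack slot for the 28 mm plate, axes as the rack's.
- spindle0 (a point): Foot of upright steel spindle 0 of the roll holder, on its white base (80 x 260 mm, 15 mm high, fixed): this point is 15 mm above the bench on the spindle's axis, z up. Spindle 18 mm in diameter, 42 mm tall, tapered to 6 mm over its top 8 mm; three in a row 85 mm apart along the holder's y. Any roll may go on any spindle, one each.
- spindle1 (a point): Foot of upright steel spindle 1 of the roll holder, on its white base (80 x 260 mm, 15 mm high, fixed): this point is 15 mm above the bench on the spindle's axis, z up. Spindle 18 mm in diameter, 42 mm tall, tapered to 6 mm over its top 8 mm; three in a row 85 mm apart along the holder's y. Any roll may go on any spindle, one each.
- spindle2 (a point): Foot of upright steel spindle 2 of the roll holder, on its white base (80 x 260 mm, 15 mm high, fixed): this point is 15 mm above the bench on the spindle's axis, z up. Spindle 18 mm in diameter, 42 mm tall, tapered to 6 mm over its top 8 mm; three in a row 85 mm apart along the holder's y. Any roll may go on any spindle, one each.
- roll0_c (a point): Centre of paper label roll 0: white ring 56 mm outside diameter, bore 26 mm, 50 mm high, 100 g, loose, standing on end on the bench, z along its axis. Two or three rolls are there from job to job; an absent one reads None.
- roll1_c (a point): Centre of paper label roll 1: white ring 56 mm outside diameter, bore 26 mm, 50 mm high, 100 g, loose, standing on end on the bench, z along its axis. Two or three rolls are there from job to job; an absent one reads None.
- roll2_c (a point): Centre of paper label roll 2: white ring 56 mm outside diameter, bore 26 mm, 50 mm high, 100 g, loose, standing on end on the bench, z along its axis. Two or three rolls are there from job to job; an absent one reads None.
- driver: Bystander: a screwdriver 180 mm long lying on the bench; origin at its underside, or on its axis if it lies. Leave alone.
- wrench: Bystander: a steel wrench 160 mm long lying on the bench; origin at its underside, or on its axis if it lies. Leave alone.
- mug: Bystander: a white mug, 80 mm across, 90 mm high; origin at its underside, or on its axis if it lies. Leave alone.
- cleaner: Bystander: a white bottle with a blue label, 50 mm across, 150 mm high; origin at its underside, or on its axis if it lies. Leave alone.

How it is judged:
On the way, in this order (a step that is already met when the one before it is completed fails the run):
1. the thinnest plate (10 mm) is tried: lowered to the slot's floor (z of plate10_c in the frame of slot below 0.0455 m and x of plate10_c in the frame of slot between -0.012 and 0.012 m and y of plate10_c in the frame of slot between -0.03 and 0.006 m and angle between plate10_c's own z axis and vertical below 0.35 rad).
2. the 16 mm plate is tried: its foot at least 12 mm into the gap (z of plate16_c in the frame of slot below 0.0615 m and x of plate16_c in the frame of slot between -0.012 and 0.012 m and y of plate16_c in the frame of slot between -0.03 and 0.006 m and angle between plate16_c's own z axis and vertical below 0.35 rad).
3. the 16 mm plate, let go, sits home and holds the jaw back, or else the 22 mm plate is tried, its foot at least 12 mm into the gap ((((z of plate16_c in the frame of slot below 0.0405 m and x of plate16_c in the frame of slot between -0.012 and 0.012 m and y of plate16_c in the frame of slot between -0.03 and 0.006 m and angle between plate16_c's own z axis and vertical below 0.35 rad and angle between plate16_c's own z axis and vertical below 0.06 rad and angle between the y axis of plate16_c and the y axis of slot, either way round below 0.06 rad and value of joint jaw above 0.0018 m) and contact force between the fingers and anything else below 0.1 N) or (z of plate22_c in the frame of slot below 0.0615 m and x of plate22_c in the frame of slot between -0.012 and 0.012 m and y of plate22_c in the frame of slot between -0.03 and 0.006 m and angle between plate22_c's own z axis and vertical below 0.35 rad))), for 0.5 s.
4. with the fitting plate home, every roll is on a spindle (((horizontal distance between roll0_c and spindle0 below 0.007 m and z of roll0_c in the frame of spindle0 below 0.029 m and angle between roll0_c's own z axis and vertical below 0.1 rad) or (horizontal distance between roll0_c and spindle1 below 0.007 m and z of roll0_c in the frame of spindle1 below 0.029 m and angle between roll0_c's own z axis and vertical below 0.1 rad) or (horizontal distance between roll0_c and spindle2 below 0.007 m and z of roll0_c in the frame of spindle2 below 0.029 m and angle between roll0_c's own z axis and vertical below 0.1 rad)) and ((horizontal distance between roll1_c and spindle0 below 0.007 m and z of roll1_c in the frame of spindle0 below 0.029 m and angle between roll1_c's own z axis and vertical below 0.1 rad) or (horizontal distance between roll1_c and spindle1 below 0.007 m and z of roll1_c in the frame of spindle1 below 0.029 m and angle between roll1_c's own z axis and vertical below 0.1 rad) or (horizontal distance between roll1_c and spindle2 below 0.007 m and z of roll1_c in the frame of spindle2 below 0.029 m and angle between roll1_c's own z axis and vertical below 0.1 rad)) and ((horizontal distance between roll2_c and spindle0 below 0.007 m and z of roll2_c in the frame of spindle0 below 0.029 m and angle between roll2_c's own z axis and vertical below 0.1 rad) or (horizontal distance between roll2_c and spindle1 below 0.007 m and z of roll2_c in the frame of spindle1 below 0.029 m and angle between roll2_c's own z axis and vertical below 0.1 rad) or (horizontal distance between roll2_c and spindle2 below 0.007 m and z of roll2_c in the frame of spindle2 below 0.029 m and angle between roll2_c's own z axis and vertical below 0.1 rad)) and ((z of plate16_c in the frame of slot below 0.0405 m and x of plate16_c in the frame of slot between -0.012 and 0.012 m and y of plate16_c in the frame of slot between -0.03 and 0.006 m and angle between plate16_c's own z axis and vertical below 0.35 rad and angle between plate16_c's own z axis and vertical below 0.06 rad and angle between the y axis of plate16_c and the y axis of slot, either way round below 0.06 rad and value of joint jaw above 0.0018 m) or (z of plate22_c in the frame of slot below 0.0405 m and x of plate22_c in the frame of slot between -0.012 and 0.012 m and y of plate22_c in the frame of slot between -0.03 and 0.006 m and angle between plate22_c's own z axis and vertical below 0.35 rad and angle between plate22_c's own z axis and vertical below 0.06 rad and angle between the y axis of plate22_c and the y axis of slot, either way round below 0.06 rad and value of joint jaw above 0.0018 m) or (z of plate28_c in the frame of slot below 0.0405 m and x of plate28_c in the frame of slot between -0.012 and 0.012 m and y of plate28_c in the frame of slot between -0.03 and 0.006 m and angle between plate28_c's own z axis and vertical below 0.35 rad and angle between plate28_c's own z axis and vertical below 0.06 rad and angle between the y axis of plate28_c and the y axis of slot, either way round below 0.06 rad and value of joint jaw above 0.0018 m))), for 0.3 s.
At the end, for the whole second after the job is handed in: One plate is home in the slot (foot within 3 mm of the floor, upright and square within 0.06 rad), holding the jaw back over 1.8 mm; the others down in their own rack slots; every roll there is upright on a spindle, within 7 mm of its axis, down within 4 mm; nothing held (all of step 4 and z of plate10_c in the frame of rack_plate10 below 0.042 m and x of plate10_c in the frame of rack_plate10 between -0.02 and 0.02 m and y of plate10_c in the frame of rack_plate10 between -0.008 and 0.008 m and angle between plate10_c's own z axis and vertical below 0.25 rad and ((z of plate16_c in the frame of rack_plate16 below 0.042 m and x of plate16_c in the frame of rack_plate16 between -0.02 and 0.02 m and y of plate16_c in the frame of rack_plate16 between -0.008 and 0.008 m and angle between plate16_c's own z axis and vertical below 0.25 rad) or (z of plate16_c in the frame of slot below 0.0405 m and x of plate16_c in the frame of slot between -0.012 and 0.012 m and y of plate16_c in the frame of slot between -0.03 and 0.006 m and angle between plate16_c's own z axis and vertical below 0.35 rad and angle between plate16_c's own z axis and vertical below 0.06 rad and angle between the y axis of plate16_c and the y axis of slot, either way round below 0.06 rad and value of joint jaw above 0.0018 m)) and ((z of plate22_c in the frame of rack_plate22 below 0.042 m and x of plate22_c in the frame of rack_plate22 between -0.02 and 0.02 m and y of plate22_c in the frame of rack_plate22 between -0.008 and 0.008 m and angle between plate22_c's own z axis and vertical below 0.25 rad) or (z of plate22_c in the frame of slot below 0.0405 m and x of plate22_c in the frame of slot between -0.012 and 0.012 m and y of plate22_c in the frame of slot between -0.03 and 0.006 m and angle between plate22_c's own z axis and vertical below 0.35 rad and angle between plate22_c's own z axis and vertical below 0.06 rad and angle between the y axis of plate22_c and the y axis of slot, either way round below 0.06 rad and value of joint jaw above 0.0018 m)) and ((z of plate28_c in the frame of rack_plate28 below 0.042 m and x of plate28_c in the frame of rack_plate28 between -0.02 and 0.02 m and y of plate28_c in the frame of rack_plate28 between -0.008 and 0.008 m and angle between plate28_c's own z axis and vertical below 0.25 rad) or (z of plate28_c in the frame of slot below 0.0405 m and x of plate28_c in the frame of slot between -0.012 and 0.012 m and y of plate28_c in the frame of slot between -0.03 and 0.006 m and angle between plate28_c's own z axis and vertical below 0.35 rad and angle between plate28_c's own z axis and vertical below 0.06 rad and angle between the y axis of plate28_c and the y axis of slot, either way round below 0.06 rad and value of joint jaw above 0.0018 m)) and contact force between the fingers and anything else below 0.1 N); the robot touches nothing.
It fails at once if the driver is knocked over or pushed more than 60 mm (distance of driver from where it was at the start of the episode above 0.06 m).
It fails at once if the wrench is knocked over or pushed more than 60 mm (distance of wrench from where it was at the start of the episode above 0.06 m).
It fails at once if the mug is knocked over or pushed more than 60 mm (distance of mug from where it was at the start of the episode above 0.06 m).
It fails at once if the cleaner is knocked over or pushed more than 60 mm (distance of cleaner from where it was at the start of the episode above 0.06 m).
Of pad0, pad1, pad2 only 1 to 1 are there at a start; the rules pass over those that are not, and their reading is None.
Of roll0, roll1, roll2 only 2 to 3 are there at a start; the rules pass over those that are not, and their reading is None.
At some moment in a run one of roll0, roll1, roll2 may be knocked a few centimetres aside while the robot is not near it.
It also fails if it takes over 210 s, if anything falls off the work surface, if the arm or the gripper's body presses on something with over 40 N, if the wrist force passes 120 N, or if a joint passes its speed limit or range.

## Working session

There is one attempt and no reset: what is moved stays moved. The work goes in short steps, Python scripts to look and compute and a tool call to move; the robot and the scene stay as the last step left them, time stands still between calls to the robot, and variables do not carry over. Pictures are saved under pics/ and viewed, at most 14 in all, crops included, and the job is handed in when it is done.

Besides the shell and the picture viewer there is one more tool, called after "Request:" in YAML: its name, and indented under it one key for each argument. arm_command: Moves the arm, as the interface text tells. Its arguments: {"type":"object","properties":{"deltas":{"type":"array"},"newtons":{"type":"number"}},"required":["deltas"]}

```bash
ls; mkdir -p pics
cat > h.py <<'E'
import numpy as np, cv2
from rig import status, imaging, order
def grab(n,save=None):
    P=imaging.camera_params(n); im,d=imaging.camera(n)
    if save: cv2.imwrite('pics/'+save,cv2.cvtColor(im,cv2.COLOR_RGB2BGR))
    return im,d,P
def ray(P,u,v):
    K=np.array(P['intrinsics']); M=np.array(P['camera_from_world']); R=M[:3,:3]; c=-R.T@M[:3,3]
    d=np.linalg.inv(K)@np.array([u,v,1.]); return c,R.T@np.array([d[0],-d[1],-d[2]])
def onz(P,u,v,z):
    c,d=ray(P,u,v); return c+d*(z-c[2])/d[2]
def cloud(P,d):
    K=np.array(P['intrinsics']); M=np.array(P['camera_from_world']); v,u=np.mgrid[:480,:640]
    X=np.stack([(u-K[0,2])/K[0,0]*d,-(v-K[1,2])/K[1,1]*d,-d],-1)
    return (X-M[:3,3])@M[:3,:3]
def proj(P,p):
    M=np.array(P['camera_from_world']); q=M[:3,:3]@p+M[:3,3]; w=np.array(P['intrinsics'])@np.array([q[0],-q[1],-q[2]]); return w[:2]/w[2]
E
python3 - <<'E'
from h import *
for n in('top','scene'):
    im,d,P=grab(n,n+'0.png'); print(n,P, (d>0).mean())
    np.savez(n+'0.npz',im=im,d=d)
o=status.get_obs(); print(o)
E
```

```text
pics
top {'intrinsics': array([[480.58422078,   0.        , 317.37051435],
       [  0.        , 480.58422078, 238.57512156],
       [  0.        ,   0.        ,   1.        ]]), 'camera_from_world': array([[-0.00338459, -0.99928447,  0.03767096, -0.01573597],
       [ 0.99863589, -0.00141473,  0.05219545, -0.59984609],
       [-0.0521048 ,  0.03779623,  0.99792612, -1.01598043],
       [ 0.        ,  0.        ,  0.        ,  1.        ]])} 0.99583984375
scene {'intrinsics': array([[575.05395749,   0.        , 312.7782758 ],
       [  0.        , 575.05395749, 239.83620733],
       [  0.        ,   0.        ,   1.        ]]), 'camera_from_world': array([[-0.8319603 ,  0.55468809, -0.01277441,  0.51406738],
       [-0.47033525, -0.69285454,  0.5465687 ,  0.23331504],
       [ 0.29432433,  0.46073172,  0.83731683, -1.52961677],
       [ 0.        ,  0.        ,  0.        ,  1.        ]])} 0.9961946614583334
{'time': 0.1, 'q': array([-1.41145947e+00,  5.28357385e-01,  1.43378076e+00, -4.52568878e-05,
        1.18141325e+00, -1.78506846e-01]), 'joint_velocities': array([ 4.48094836e-04, -1.57498553e-03, -2.93500348e-03,  1.51209350e-05,
        1.58371405e-03, -8.87742485e-06]), 'joint_torque': array([ 1.51102126e-04, -4.40984881e+01, -1.77151179e+01,  6.34759082e-02,
        5.33648289e-02, -4.98229520e-05]), 'position': array([ 0.20706212, -0.58899496,  0.22167712]), 'tool_rot': array([ 9.85764677e-01,  1.68128050e-01, -1.15380217e-05, -9.79529351e-04]), 'ft_force': array([-1.16241969,  0.25605096,  0.12180822]), 'moment': array([-0.01929168,  0.05341316, -0.00410682]), 'grip_force': 0.0, 'grip_width': 0.08682589855157936}
```

View pics/top0.png

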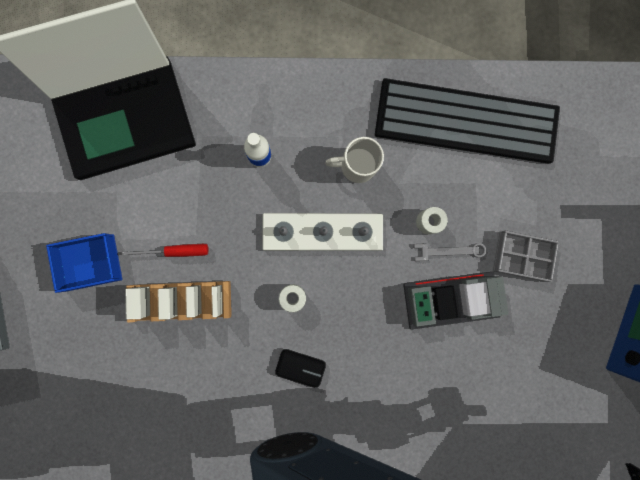

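View pics/scene0.png

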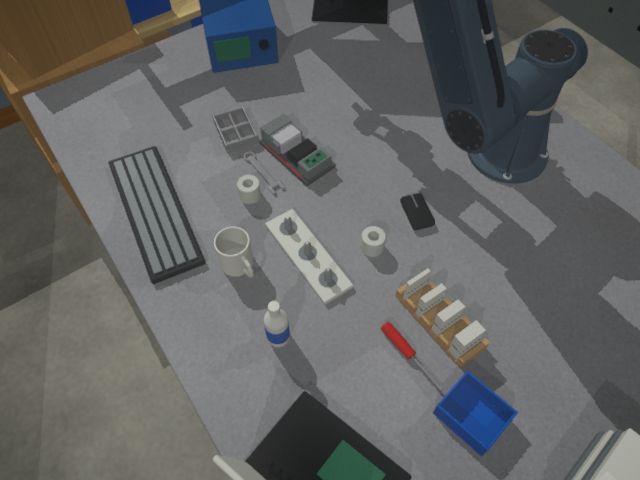

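Top view: rack at (178,301) with the thickest plate at the left and the thinnest at the right (217,300). The fixture is at (452,302) with pad at right, jaw and housing at left. Spindles are at (283,232), (323,232) and (362,232), and there are two rolls at (434,220) and (292,299).

```bash
cat > m.py <<'E'
from h import *
P=imaging.camera_params('top'); f=np.load('top0.npz'); d=f['d']; im=f['im']; X=cloud(P,d)
def blob(u0,u1,v0,v1,zlo,zhi,name):
    s=X[v0:v1,u0:u1]; m=((s[...,2]>zlo)&(s[...,2]<zhi)).astype(np.uint8)
    n,l,st,c=cv2.connectedComponentsWithStats(m)
    for i in range(1,n):
        if st[i,4]<25: continue
        p=s[l==i]; r=cv2.minAreaRect((p[:,:2]*1000).astype(np.float32)); print(name,st[i,4],np.round(r[0],1),np.round(r[1],1),round(r[2],1),'z',np.round(np.median(p[:,2]),4))
blob(110,245,270,340,.065,.1,'plate')
blob(110,245,270,340,.02,.04,'rack')
blob(390,515,265,340,.04,.06,'fix')
blob(390,515,265,340,.006,.1,'fixall')
blob(250,395,200,260,.008,.1,'holder')
blob(250,395,200,260,.035,.1,'spind')
blob(405,455,195,240,.04,.06,'rollA')
blob(270,320,270,330,.04,.06,'rollB')
for u,v in((283,232),(323,232),(362,232)): print(onz(P,u,v,.05))
E
python3 m.py
```

```text
plate 296 [472.2 238.1] [59.8 17.3] 0.7 z 0.0794
plate 196 [472.5 190.1] [59.4 10.3] 2.1 z 0.0794
plate 518 [469.5 349.3] [59.5 29.5] 0.9 z 0.0795
plate 401 [468.2 289.7] [59.9 23.4] 2.4 z 0.0798
rack 38 [524.  402.5] [21.7  3.4] 9.5 z 0.0292
rack 300 [472.8 177.7] [74.9 16.9] 2.0 z 0.0304
rack 439 [468.8 269. ] [76.1 42.8] 1.8 z 0.0307
rack 489 [470.7 217.7] [76.2 40.5] 2.4 z 0.031
rack 28 [501.  368.8] [ 6.2 22.3] 5.7 z 0.0299
rack 436 [467.3 320.5] [75.6 33.6] 1.9 z 0.0307
rack 27 [431.1 370.6] [14.8  4.9] 86.5 z 0.0287
fix 1532 [ 473.8 -368.1] [83.1 82.4] 7.0 z 0.049
fix 787 [ 457.4 -236.5] [80.  43.3] 7.0 z 0.0478
fix 592 [ 463.4 -285.6] [66.5 39.9] 6.7 z 0.0471
fixall 100 [ 531.9 -424.2] [43.7 19.7] 89.7 z 0.0263
fixall 4542 [ 466.4 -309. ] [100.3 201.3] 7.2 z 0.0458
holder 4397 [616.6 -29.2] [257.8  78.6] 89.9 z 0.0144
spind 55 [616.   55.5] [16.7 16.3] 0.9 z 0.0513
spind 53 [615.9 -28.7] [14.7 16.9] 89.3 z 0.0514
spind 55 [ 614.8 -113.3] [16.4 16.5] 49.9 z 0.0508
rollA 454 [ 637.9 -261.2] [53.1 55.5] 0.2 z 0.0492
rollB 454 [475.4  36.9] [53.8 53.8] 89.9 z 0.0488
[0.61177414 0.05533932 0.05      ]
[ 0.6116995  -0.02764469  0.05      ]
[ 0.61162627 -0.1090583   0.05      ]
```

```bash
cat >> h.py <<'E'
def go(x,y,z,yaw):
    "roll to make, then the shift in tool axes after that roll"
    from scipy.spatial.transform import Rotation as Ro
    o=status.get_obs(); tx=Ro.from_quat(o['tool_rot']).as_matrix()[:,0]; y0=np.arctan2(tx[1],tx[0])
    D=np.array([x,y,z])-o['position']; c,s=np.cos(yaw),np.sin(yaw)
    print('roll',round(y0-yaw,3),'shift mm',np.round([1e3*(c*D[0]+s*D[1]),1e3*(s*D[0]-c*D[1]),-1e3*D[2]],1),'t',round(o['time'],1),'F',np.round(o['ft_force'],1),'w',round(o['grip_width'],4))
E
python3 -c "
from h import *
go(.466,-.309,.25,.122)"
```

```text
roll 0.216 shift mm [ 291.1 -246.4  -28.3] t 0.1 F [-1.2  0.3  0.1] w 0.0868
```

Request:
arm_command:
  deltas: [1,0,0,0,0.108,1,0,0,0,0.108,1,0.042,-0.035,-0.004,0,1,0.042,-0.035,-0.004,0,1,0.042,-0.035,-0.004,0,1,0.042,-0.035,-0.004,0,1,0.042,-0.035,-0.004,0,1,0.042,-0.035,-0.004,0,1,0.039,-0.036,-0.004,0,1,0,0,0,0,1,0,0,0,0]

```text
time: 1.48
position: [0.4659, -0.31, 0.2502]
tool_rot: [0.998, 0.061, -0.0, -0.0]
ft_force: [0.3, -0.7, -0.3]
grip_width: 0.0868
grip_force: 0.0
```

```bash
python3 -c "
from h import *
go(.466,-.309,.25,.122)
im,d,P=grab('wrist','w1.png'); np.savez('w1.npz',im=im,d=d); print(P['camera_from_world'], (d>0).mean()); 
X=cloud(P,d)
for a in (-.03,0,.03):
  p=proj(P,np.array([.466,-.309,.048])); print(p)
# height profile along fixture y
c,s=np.cos(.122),np.sin(.122)
for yy in np.arange(-.03,.06,.002):
  u,v=np.round(proj(P,np.array([.466-s*yy,-.309+c*yy,.048]))).astype(int)
  if 0<=u<640 and 0<=v<480: print(round(yy,3),u,v,np.round(X[v,u],4),im[v,u])
"
```

```text
roll 0.001 shift mm [ 0.3 -1.   0.2] t 1.5 F [ 0.3 -0.7 -0.3] w 0.0868
[[ 0.12269231 -0.99244314 -0.0017902  -0.36409792]
 [ 0.95040251  0.11801405 -0.28776337 -0.36258855]
 [ 0.28580006  0.03360495  0.95769987 -0.54043882]
 [ 0.          0.          0.          1.        ]] 0.9957877604166666
[313.19380398 216.05441052]
[313.19380398 216.05441052]
[313.19380398 216.05441052]
-0.03 340 216 [ 0.4696 -0.3384  0.0475] [188 185 187]
-0.028 339 216 [ 0.4696 -0.3372  0.0484] [189 186 188]
-0.026 337 216 [ 0.4693 -0.3351  0.0478] [190 187 189]
-0.024 335 216 [ 0.4692 -0.3328  0.0487] [189 186 187]
-0.022 333 216 [ 0.4687 -0.3307  0.0478] [186 182 184]
-0.02 331 216 [ 0.4678 -0.3288  0.0446] [145 142 144]
-0.018 329 216 [ 0.4673 -0.3266  0.0438] [119 117 119]
-0.016 328 216 [ 0.4628 -0.327   0.0224] [99 97 98]
-0.014 326 216 [ 0.4607 -0.3251  0.0139] [58 56 59]
-0.012 324 216 [ 0.46   -0.3229  0.012 ] [57 58 60]
-0.01 322 216 [ 0.4599 -0.3204  0.0128] [57 57 58]
-0.008 320 216 [ 0.4596 -0.318   0.013 ] [51 51 52]
-0.006 319 216 [ 0.4593 -0.3168  0.0121] [51 50 52]
-0.004 317 216 [ 0.459  -0.
[... 908 characters left out ...]
23 -0.2771  0.0491] [30 31 32]
0.034 282 216 [ 0.4616 -0.2747  0.0472] [29 29 32]
0.036 281 216 [ 0.4618 -0.2737  0.0487] [31 30 33]
0.038 279 216 [ 0.4614 -0.2715  0.048 ] [30 31 31]
0.04 277 216 [ 0.461  -0.2693  0.0476] [29 30 29]
0.042 275 216 [ 0.4611 -0.2672  0.0491] [29 29 32]
0.044 273 216 [ 0.4604 -0.2648  0.0472] [39 40 41]
0.046 272 216 [ 0.4524 -0.2603  0.0128] [47 47 49]
0.048 270 216 [ 0.4523 -0.258   0.0134] [51 50 52]
0.05 268 216 [ 0.4538 -0.2565  0.0215] [58 60 58]
0.052 266 216 [ 0.4574 -0.2561  0.0383] [75 78 75]
0.054 264 216 [ 0.4595 -0.2551  0.0484] [125 129 126]
0.056 263 216 [ 0.4595 -0.2541  0.0491] [127 131 128]
0.058 261 216 [ 0.4593 -0.252   0.0496] [127 130 127]
```

```bash
python3 -c "
from h import *
go(.471,.21,.23,.031)"
```

```text
roll 0.09 shift mm [  21.6 -520.2   20.2] t 1.5 F [0.1 0.1 0.4] w 0.0869
```

Request:
arm_command:
  deltas: [-0.17,0,0,0,0.09,-0.17,0.002,-0.052,0.002,0,-0.17,0.002,-0.052,0.002,0,-0.17,0.002,-0.052,0.002,0,-0.17,0.002,-0.052,0.002,0,-0.17,0.002,-0.052,0.002,0,-0.17,0.002,-0.052,0.002,0,-0.17,0.002,-0.052,0.002,0,-0.17,0.002,-0.052,0.002,0,-0.17,0.002,-0.052,0.002,0,-0.17,0.002,-0.052,0.002,0,-0.17,0,0,0,0]

```text
time: 3.02
position: [0.4697, 0.2118, 0.2302]
tool_rot: [1.0, 0.017, -0.0, -0.0]
ft_force: [-0.5, -0.3, -0.8]
grip_width: 0.0363
grip_force: 0.0
```

```bash
cat > w.py <<'E'
from h import *
import sys
im,d,P=grab('wrist',sys.argv[1]); X=cloud(P,d); zl,zh=float(sys.argv[2]),float(sys.argv[3])
m=((X[...,2]>zl)&(X[...,2]<zh)).astype(np.uint8); n,l,st,c=cv2.connectedComponentsWithStats(m)
for i in range(1,n):
    if st[i,4]<150: continue
    p=X[l==i]; r=cv2.minAreaRect((p[:,:2]*1000).astype(np.float32)); print(st[i,:4],st[i,4],np.round(r[0],1),np.round(r[1],1),round(r[2],1),np.round(np.median(p[:,2]),4))
E
python3 w.py w2.png .07 .095; python3 -c "
from h import *
go(.4725,.19,.051,.031)"
```

```text
[149 192  41  63] 2098 [468.  350.9] [59.9 28.8] 1.4 0.0815
[276 194  18  63] 1083 [470.4 239.9] [60.1 16.2] 1.4 0.0815
[329 195  12  63] 683 [470.9 191.9] [59.8 10.1] 1.9 0.0814
[217 196  29  63] 1569 [466.6 291.4] [60.4 22.8] 1.5 0.0814
roll 0.002 shift mm [  2.2  20.2 179.2] t 3.1 F [0.1 0.4 1.1] w 0.036
```

View pics/w2.png

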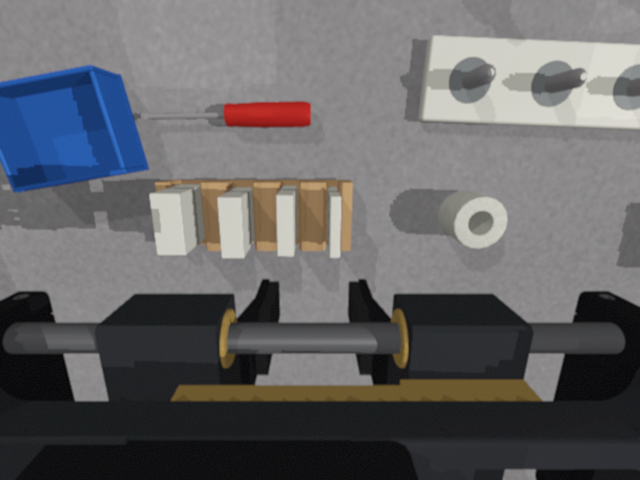

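Request:
arm_command:
  deltas: [-0.17,0.001,0.0205,0.03,0,-0.17,0,0,0.05,0,-0.17,0,0,0.05,0,-0.17,0,0,0.035,0,-0.17,0,0,0.014,0,-0.17,0,0,0,0,-0.17,0,0,0,0,-1,0,0,0,0,-1,0,0,0,0,-1,0,0,0,0,-1,0,0,0,0]
  newtons: 20

```text
time: 4.45
position: [0.4713, 0.19, 0.0518]
tool_rot: [1.0, 0.016, 0.0, -0.0]
ft_force: [-0.5, 0.6, 1.8]
grip_width: 0.0099
grip_force: 20.0
```

Request:
arm_command:
  deltas: [-1,0,0,-0.04,0,-1,0,0,-0.06,0,-1,0,0,-0.02,-0.09,-1,-0.0066,0.05,0,0,-1,-0.0066,0.05,0,0,-1,-0.0066,0.05,0,0,-1,-0.0066,0.05,0,0,-1,-0.0066,0.05,0,0,-1,-0.0066,0.05,0,0,-1,-0.0066,0.05,0,0,-1,-0.0066,0.05,0,0,-1,-0.0066,0.05,0,0]

```text
time: 5.95
position: [0.4665, -0.2655, 0.1713]
tool_rot: [0.998, 0.061, -0.0, -0.0]
ft_force: [0.3, 0.5, -2.0]
grip_width: 0.0099
grip_force: 20.0
```

Request:
arm_command:
  deltas: [-1,-0.0066,0.0527,0,0,-1,0,0,0,0,-1,0,0,0,0]

```text
time: 6.32
position: [0.466, -0.3164, 0.171]
tool_rot: [0.998, 0.061, -0.001, -0.001]
ft_force: [0.2, -0.1, -0.9]
grip_width: 0.0098
grip_force: 20.0
```

```bash
python3 -c "
from h import *
go(.467,-.317,.0578,.122)
im,d,P=grab('wrist','w3.png')"
```

```text
roll -0.001 shift mm [  0.9   0.7 113.2] t 6.3 F [ 0.2 -0.1 -0.9] w 0.0098
```

View pics/w3.png

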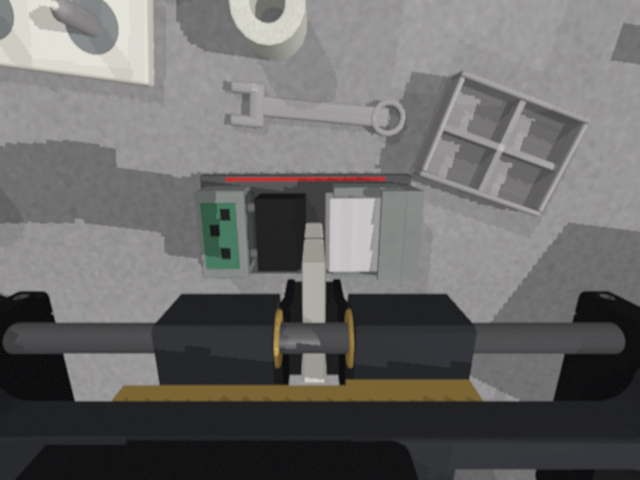

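The 10 mm plate (cols 303–325) hangs over the gap (cols 305–327), square with it. I'll lower it.

Request:
arm_command:
  deltas: [-1,0.001,0,0.05,0,-1,0,0,0.035,0,-1,0,0,0.015,0,-1,0,0,0.008,0,-1,0,0,0.005,0,-1,0,0,0,0,-1,0,0,0,0,-1,0,0,0,0]

```text
time: 7.38
position: [0.4681, -0.3174, 0.0592]
tool_rot: [0.998, 0.061, 0.0, 0.0]
ft_force: [0.0, -0.3, -1.0]
grip_width: 0.0094
grip_force: 20.0
```

```bash
python3 -c "
from h import *
go(.4713,.19,.0518,.032)
im,d,P=grab('scene','s1.png')"
```

```text
roll 0.09 shift mm [  19.5 -507.     7.4] t 7.4 F [ 0.  -0.3 -1. ] w 0.0094
```

Request:
arm_command:
  deltas: [-1,0,0,-0.05,0,-1,0,0,-0.055,0,-1,0,0,-0.01,0.09,-1,0.002,-0.055,0,0,-1,0.002,-0.055,0,0,-1,0.002,-0.055,0,0,-1,0.002,-0.055,0,0,-1,0.002,-0.055,0,0,-1,0.002,-0.055,0,0,-1,0.002,-0.055,0,0,-1,0.002,-0.055,0,0,-1,0.0035,-0.055,0,0]

```text
time: 8.93
position: [0.4714, 0.1801, 0.1739]
tool_rot: [1.0, 0.016, 0.0, 0.0]
ft_force: [1.4, -0.3, -0.5]
grip_width: 0.01
grip_force: 20.0
```

Request:
arm_command:
  deltas: [-1,0,-0.012,0,0,-1,0,0,0,0,-1,0,0,0,0]

```text
time: 9.3
position: [0.4711, 0.189, 0.1735]
tool_rot: [1.0, 0.015, -0.0, 0.0]
ft_force: [-0.1, -0.1, -1.3]
grip_width: 0.0101
grip_force: 20.0
```

```bash
python3 -c "
from h import *
go(.4713,.19,.0518,.032)"
```

```text
roll -0.002 shift mm [  0.3  -0.9 121.7] t 9.3 F [-0.1 -0.1 -1.3] w 0.0101
```

Lower, release (to about 32 mm), and lift.

Request:
arm_command:
  deltas: [-1,0,-0.001,0.05,0,-1,0,0,0.035,0,-1,0,0,0.02,0,-1,0,0,0.015,0,-1,0,0,0,0,-1,0,0,0,0,-0.17,0,0,0,0,-0.17,0,0,0,0,-0.17,0,0,-0.03,0,-0.17,0,0,-0.03,0,-0.17,0,0,-0.03,0]

```text
time: 10.68
position: [0.4709, 0.1914, 0.1447]
tool_rot: [1.0, 0.016, 0.0, 0.0]
ft_force: [1.4, -0.3, -0.6]
grip_width: 0.0356
grip_force: 0.0
```

```bash
python3 -c "
from h import *
go(.4705,.239,.051,.03)"; python3 w.py w4.png .07 .095
```

```text
roll 0.002 shift mm [  1.  -47.6  93.7] t 10.7 F [ 1.4 -0.3 -0.6] w 0.0356
[ 61 210  63  84] 4014 [468.1 350.8] [60.6 29.7] 1.0 0.0814
[233 211  29  84] 2022 [470.9 239.6] [59.9 16.3] 1.3 0.0814
[308 212  14  84] 1159 [471.6 191.1] [60.4  9.6] 2.0 0.0814
[153 214  45  80] 2887 [467.6 291. ] [59.2 22.9] 1.2 0.0814
```

Request:
arm_command:
  deltas: [-0.05,0,-0.046,0,0,-0.05,0,-0.002,0.015,0,-0.05,0,0,0.04,0,-0.05,0,0,0.03,0,-0.05,0,0,0.0085,0,-0.05,0,0,0,0,-1,0,0,0,0,-1,0,0,0,0,-1,0,0,0,0,-1,0,0,0,0]

```text
time: 11.98
position: [0.4699, 0.2394, 0.0507]
tool_rot: [1.0, 0.016, 0.001, -0.0]
ft_force: [-0.5, -0.2, 3.2]
grip_width: 0.0162
grip_force: 20.0
```

Request:
arm_command:
  deltas: [-1,0,0,-0.04,0,-1,0,0,-0.06,0,-1,0,0,-0.015,-0.09,-1,-0.0071,0.0552,0,0,-1,-0.0071,0.0552,0,0,-1,-0.0071,0.0552,0,0,-1,-0.0071,0.0552,0,0,-1,-0.0071,0.0552,0,0,-1,-0.0071,0.0552,0,0,-1,-0.0071,0.0552,0,0,-1,-0.0071,0.0552,0,0,-1,-0.0071,0.0552,0,0]

```text
time: 13.48
position: [0.466, -0.2632, 0.1649]
tool_rot: [0.998, 0.061, -0.0, -0.0]
ft_force: [1.8, 0.6, -1.1]
grip_width: 0.0158
grip_force: 20.0
```

Request:
arm_command:
  deltas: [-1,-0.0067,0.0552,0,0,-1,0,0,0.02,0,-1,0,0,0.02,0,-1,0,0,0.015,0,-1,0,0,0,0,-1,0,0,0,0]

```text
time: 14.22
position: [0.467, -0.3173, 0.1105]
tool_rot: [0.998, 0.061, 0.0, 0.0]
ft_force: [0.3, -0.9, -1.2]
grip_width: 0.0157
grip_force: 20.0
```

```bash
python3 -c "
from h import *
go(.467,-.317,.0567,.122)
im,d,P=grab('wrist','w5.png')"
```

```text
roll 0.0 shift mm [ 0.  -0.3 53.8] t 14.2 F [ 0.3 -0.9 -1.2] w 0.0157
```

View pics/w5.png

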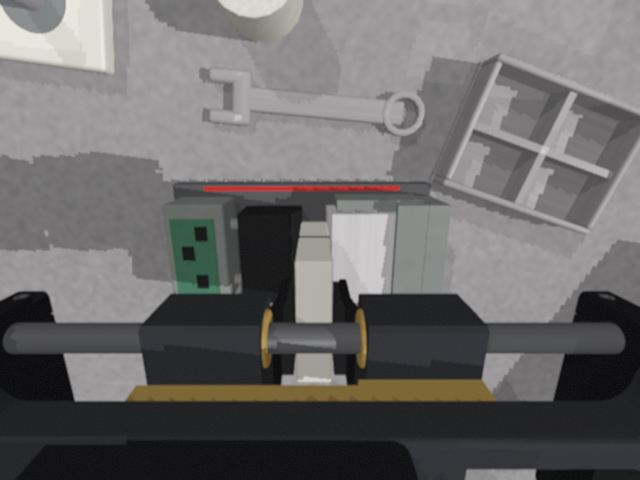

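The plate (cols 300–328 at its foot) lies between the jaw edge at 302 and the pad edge at 330. I'll lower it slowly, checking the force.

Request:
arm_command:
  deltas: [-1,0,0,0.012,0,-1,0,0,0.008,0,-1,0,0,0.005,0,-1,0,0,0.005,0,-1,0,0,0,0]

```text
time: 14.9
position: [0.4663, -0.317, 0.0795]
tool_rot: [0.998, 0.061, -0.0, -0.0]
ft_force: [1.4, 0.2, -1.9]
grip_width: 0.0156
grip_force: 20.0
```

Request:
arm_command:
  deltas: [-1,0,0,0.008,0,-1,0,0,0.008,0,-1,0,0,0.006,0,-1,0,0,0,0,-1,0,0,0,0]

```text
time: 15.52
position: [0.4666, -0.3172, 0.058]
tool_rot: [0.998, 0.061, -0.0, -0.0]
ft_force: [0.7, -0.2, -1.9]
grip_width: 0.0162
grip_force: 20.0
```

```bash
python3 w.py w6.png .044 .052; python3 -c "
from h import *
go(.4699,.2394,.0507,.032)"
```

```text
[119 219  88 104] 6372 [ 465.8 -234.4] [60.  42.7] 7.4 0.0493
[332 218 157  89] 5330 [ 489.1 -366.2] [44.5 84.3] 16.1 0.0484
[215 231  74  76] 4244 [ 473.3 -282.6] [43.2 38.7] 7.0 0.0484
roll 0.09 shift mm [  21.  -556.3    7.5] t 15.6 F [ 0.6 -0.4 -0.6] w 0.0157
```

The 16 mm plate went home without any force, so it is loose. Back to the rack with it.

Request:
arm_command:
  deltas: [-1,0,0,-0.05,0,-1,0,0,-0.055,0,-1,0,0,-0.01,0.09,-1,0.002,-0.0556,0,0,-1,0.002,-0.0556,0,0,-1,0.002,-0.0556,0,0,-1,0.002,-0.0556,0,0,-1,0.002,-0.0556,0,0,-1,0.002,-0.0556,0,0,-1,0.002,-0.0556,0,0,-1,0.002,-0.0556,0,0,-1,0.002,-0.0556,0,0]

```text
time: 17.08
position: [0.4686, 0.1853, 0.1735]
tool_rot: [1.0, 0.016, 0.001, -0.0]
ft_force: [1.2, -0.4, -1.5]
grip_width: 0.0158
grip_force: 20.0
```

Request:
arm_command:
  deltas: [-1,0.002,-0.0556,0,0,-1,0,0,0,0,-1,0,0,0,0]

```text
time: 17.45
position: [0.4684, 0.239, 0.1731]
tool_rot: [1.0, 0.016, -0.0, 0.0]
ft_force: [0.4, -0.4, -1.3]
grip_width: 0.0156
grip_force: 20.0
```

```bash
python3 -c "
from h import *
go(.4699,.2394,.0507,.032)"
```

```text
roll 0.001 shift mm [  1.5  -0.4 122.4] t 17.4 F [ 0.4 -0.4 -1.3] w 0.0156
```

Request:
arm_command:
  deltas: [-1,0.0015,-0.0005,0.05,0,-1,0,0,0.035,0,-1,0,0,0.02,0,-1,0,0,0.016,0,-1,0,0,0,0,-1,0,0,0,0,-0.05,0,0,0,0,-0.05,0,0,0,0,-0.05,0,0,-0.03,0,-0.05,0,0,-0.03,0,-0.05,0,0,-0.03,0]

```text
time: 18.82
position: [0.4703, 0.2398, 0.1433]
tool_rot: [1.0, 0.016, 0.0, -0.0]
ft_force: [-0.0, 0.0, 1.2]
grip_width: 0.0409
grip_force: 0.0
```

```bash
python3 w.py w7.png .07 .095; python3 -c "
from h import *
go(.467,.2905,.051,.03)"
```

```text
[303 211  23  84] 1879 [472.2 239.9] [59.6 15.9] 2.1 0.0814
[131 212  56  82] 3719 [468.7 350.8] [59.3 29.1] 0.9 0.0814
[372 214  21  84] 1343 [471.6 191.4] [60.4 10.3] 1.7 0.0812
[223 216  38  83] 2611 [467.4 291.2] [59.6 22.3] 1.6 0.0814
roll 0.002 shift mm [ -4.1 -50.1  95.9] t 18.9 F [ 0.4 -0.1  1.9] w 0.0407
```

Request:
arm_command:
  deltas: [0.03,-0.003,-0.0505,0,0,0.03,0,0,0.015,0,0.03,0,0,0.04,0,0.03,0,0,0.03,0,0.03,0,0,0.009,0,0.03,0,0,0,0,-1,0,0,0,0,-1,0,0,0,0,-1,0,0,0,0,-1,0,0,0,0]

```text
time: 20.12
position: [0.4663, 0.2903, 0.0488]
tool_rot: [1.0, 0.016, 0.001, -0.0]
ft_force: [-0.1, -0.1, 4.0]
grip_width: 0.0218
grip_force: 19.9
```

Request:
arm_command:
  deltas: [-1,0,0,-0.04,0,-1,0,0,-0.06,0,-1,0,0,-0.015,-0.09,-1,-0.0068,0.055,0,0,-1,-0.0068,0.055,0,0,-1,-0.0068,0.055,0,0,-1,-0.0068,0.055,0,0,-1,-0.0068,0.055,0,0,-1,-0.0068,0.055,0,0,-1,-0.0068,0.055,0,0,-1,-0.0068,0.055,0,0,-1,-0.0068,0.055,0,0]

```text
time: 21.62
position: [0.4646, -0.2103, 0.1629]
tool_rot: [0.998, 0.061, -0.0, -0.0]
ft_force: [0.8, -0.2, -1.7]
grip_width: 0.0218
grip_force: 19.9
```

Request:
arm_command:
  deltas: [-1,-0.0068,0.055,0,0,-1,-0.005,0.051,0,0,-1,0,0,0.03,0,-1,0,0,0.02,0,-1,0,0,0,0,-1,0,0,0,0]

```text
time: 22.38
position: [0.4666, -0.3154, 0.1135]
tool_rot: [0.998, 0.061, 0.0, 0.0]
ft_force: [-0.8, 0.2, -1.3]
grip_width: 0.0219
grip_force: 19.9
```

```bash
python3 -c "
from h import *
go(.4669,-.315,.0548,.122)
im,d,P=grab('wrist','w8.png')"
```

```text
roll 0.0 shift mm [ 0.3 -0.4 58.7] t 22.4 F [-0.8  0.2 -1.3] w 0.0219
```

View pics/w8.png

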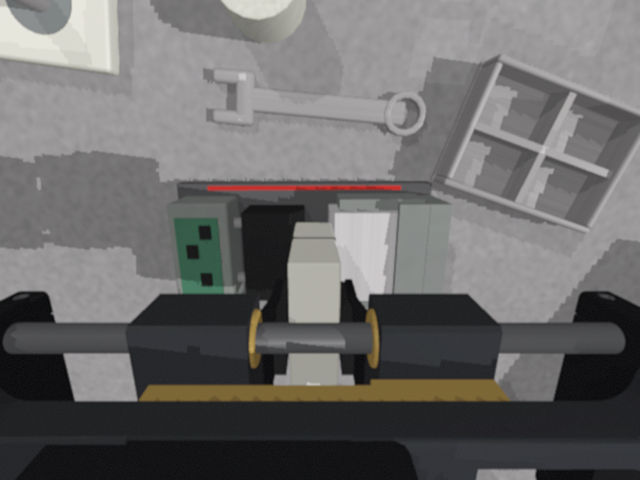

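The 22 mm plate's foot (cols 293–333) overlaps the jaw's lead-in (edge ~303) on the left and is clear of the pad at 333 on the right. I'll lower it slowly.

Request:
arm_command:
  deltas: [-1,0,0,0.015,0,-1,0,0,0.008,0,-1,0,0,0.005,0,-1,0,0,0.005,0,-1,0,0,0,0]

```text
time: 23.05
position: [0.4669, -0.3162, 0.08]
tool_rot: [0.998, 0.061, 0.001, 0.001]
ft_force: [0.4, -1.6, -1.1]
grip_width: 0.0219
grip_force: 19.9
```

Request:
arm_command:
  deltas: [-1,0,0,0.006,0,-1,0,0,0.005,0,-1,0,0,0.004,0,-1,0,0,0,0]

```text
time: 23.55
position: [0.4667, -0.3161, 0.0646]
tool_rot: [0.998, 0.061, 0.0, 0.001]
ft_force: [0.3, -3.5, -2.9]
grip_width: 0.0215
grip_force: 20.0
```

Request:
arm_command:
  deltas: [-1,0,0,0.005,0,-1,0,0,0.004,0,-1,0,0,0.002,0,-1,0,0,0,0,-1,0,0,0,0]

```text
time: 24.18
position: [0.4664, -0.3156, 0.0547]
tool_rot: [0.998, 0.061, 0.0, 0.0]
ft_force: [-0.3, -3.7, 5.0]
grip_width: 0.0214
grip_force: 20.0
```

Request:
arm_command:
  deltas: [0.03,0,0,0,0,0.03,0,0,0,0,0.03,0,0,0,0,0.03,0,0,-0.03,0,0.03,0,0,-0.05,0,0.03,0,0,-0.06,0,0.03,0,0,-0.04,0,0.03,0,0,0,0,0.03,0,0,0,0]

```text
time: 25.3
position: [0.4655, -0.3144, 0.2331]
tool_rot: [0.998, 0.061, -0.001, -0.001]
ft_force: [-0.4, 0.7, -0.9]
grip_width: 0.0451
grip_force: 0.0
```

```bash
python3 w.py w9.png .07 .095
python3 - <<'E'
from h import *
im,d,P=grab('wrist'); X=cloud(P,d)
c,s=np.cos(.122),np.sin(.122)
for xx in (.02,-.02):
  print(xx,[(int(yy*1000),round(float(X[int(round(v)),int(round(u)),2])*1000)) for yy in np.arange(.03,.062,.001) for u,v in [proj(P,np.array([.466+c*xx-s*yy,-.308+s*xx+c*yy,.048]))]])
im,d,P=grab('top','t2.png'); X=cloud(P,d)
for n,(u0,u1,v0,v1) in dict(A=(395,465,180,250),B=(260,330,260,340)).items():
    q=X[v0:v1,u0:u1].reshape(-1,3); q=q[(q[:,2]>.04)&(q[:,2]<.058)]; print(n,len(q),np.round((q.min(0)+q.max(0))/2,4))
E
```

```text
[304 194  24  64] 1478 [ 467.1 -315.4] [59.7 21.8] 7.2 0.0874
0.02 [(30, 49), (31, 49), (32, 49), (33, 48), (34, 48), (35, 50), (36, 49), (37, 48), (38, 48), (39, 48), (40, 48), (41, 49), (42, 49), (43, 49), (44, 47), (45, 48), (46, 48), (47, 31), (48, 31), (49, 33), (50, 32), (51, 36), (52, 41), (53, 47), (54, 49), (55, 48), (56, 48), (57, 50), (58, 48), (59, 48), (60, 50), (61, 50)]
-0.02 [(30, 49), (31, 47), (32, 48), (33, 47), (34, 49), (35, 49), (36, 50), (37, 49), (38, 49), (39, 49), (40, 48), (41, 49), (42, 47), (43, 49), (44, 49), (45, 49), (46, 48), (47, 34), (48, 33), (49, 33), (50, 35), (51, 42), (52, 48), (53, 47), (54, 47), (55, 49), (56, 47), (57, 48), (58, 50), (59, 49), (60, 51), (61, 50)]
A 453 [ 0.638  -0.2614  0.048 ]
B 453 [0.4754 0.0368 0.0478]
```

View pics/w9.png

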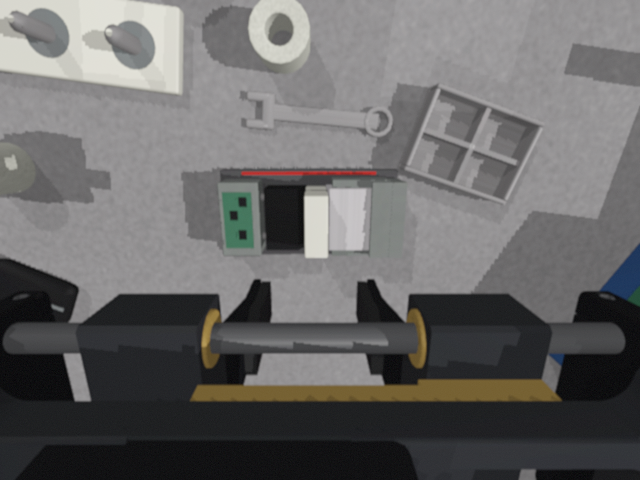

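The picture shows the plate home at (317,222) with the space at col 262 narrowed; jaw back edge is ~3.5 mm back and the plate top at 87 mm. The 22 mm plate fits. Now the rolls.

Request:
arm_command:
  deltas: [0.9,0,0,0,0.122,0.9,0.05,-0.015,0.006,0,0.9,0.05,-0.015,0.006,0,0.9,0.05,-0.015,0.006,0,0.9,0.0225,-0.009,0.006,0,0.9,0,0,0,0,0.9,0,0,0,0]

```text
time: 26.32
position: [0.6376, -0.2614, 0.2088]
tool_rot: [1.0, -0.0, -0.001, -0.001]
ft_force: [-0.0, -1.2, 0.0]
grip_width: 0.0827
grip_force: 0.0
```

```bash
python3 w.py w10.png .04 .065; python3 -c "
from h import *
go(.638,-.261,.02,0)"
```

```text
[86 36 59 93] 1778 [767.  -90.5] [37.2 71.9] 72.9 0.0533
[140  42  50  94] 913 [ 756.3 -132.8] [30.4 77.2] 77.9 0.0533
[286 197  56  57] 2009 [ 636.4 -260.6] [55.  54.9] 23.4 0.0504
[  0 237  14  20] 213 [614.6  51.9] [17.5  9.8] 4.3 0.0472
[ 73 238  24  19] 323 [614.7 -30.3] [17.3 15.3] 16.3 0.051
[157 238  22  20] 283 [ 613.8 -112.9] [17.2 17.9] 43.0 0.0514
[269 354  43  38] 1222 [ 467.5 -233.8] [50.7 42.8] 6.1 0.0499
[312 354  40  32] 1138 [ 466.1 -281.5] [53.4 40.9] 6.4 0.0487
[350 354  83  32] 1510 [ 473.4 -347.8] [50.4 93.5] 0.1 0.0489
roll -0.001 shift mm [  0.4  -0.7 189.4] t 26.4 F [-0.3 -0.4  0.1] w 0.083
```

Request:
arm_command:
  deltas: [0.9,-0.001,0,0.05,0,0.9,0,0,0.05,0,0.9,0,0,0.05,0,0.9,0,0,0.026,0,0.9,0,0,0.01,0,0.9,0,0,0,0,-1,0,0,0,0,-1,0,0,0,0,-1,0,0,0,0,-1,0,0,0,0]
  newtons: 15

```text
time: 27.62
position: [0.6382, -0.2615, 0.0249]
tool_rot: [1.0, -0.0, 0.0, 0.0]
ft_force: [-0.0, -0.2, 3.7]
grip_width: 0.0564
grip_force: 15.0
```

Request:
arm_command:
  deltas: [-1,0,0,-0.03,0,-1,0,0,-0.06,0,-1,-0.005,-0.037,-0.02,0,-1,-0.006,-0.037,0,0,-1,-0.006,-0.037,0,0,-1,-0.005,-0.037,0,0,-1,0,0,0,0,-1,0,0,0,0]

```text
time: 28.62
position: [0.6162, -0.1137, 0.1341]
tool_rot: [1.0, 0.0, 0.0, 0.0]
ft_force: [0.7, 0.2, -0.5]
grip_width: 0.0563
grip_force: 15.0
```

```bash
python3 w.py w11.png .03 .16; python3 -c "
from h import *
go(.6145,-.113,.036,0)"
```

```text
[ 0  0 29 54] 1258 [767.8  92. ] [11.2 39.9] 53.9 0.0391
[185   0 194 104] 5827 [754.5 -90. ] [115.5  65.2] 89.3 0.0761
[ 81 233  38  29] 712 [614.8  55.8] [17.7 16.1] 16.1 0.049
[191 234  30  29] 553 [614.5 -27.9] [17.2 17.9] 38.4 0.0508
[230 235 168  88] 8056 [ 623.4 -111.7] [66.7 41.9] 62.9 0.1538
[267 354  94  21] 987 [ 593.1 -113.5] [44.  12.3] 89.8 0.1595
roll -0.001 shift mm [-1.8 -1.2 98.1] t 28.7 F [ 0.  -0.7 -0.5] w 0.0561
```

View pics/w11.png

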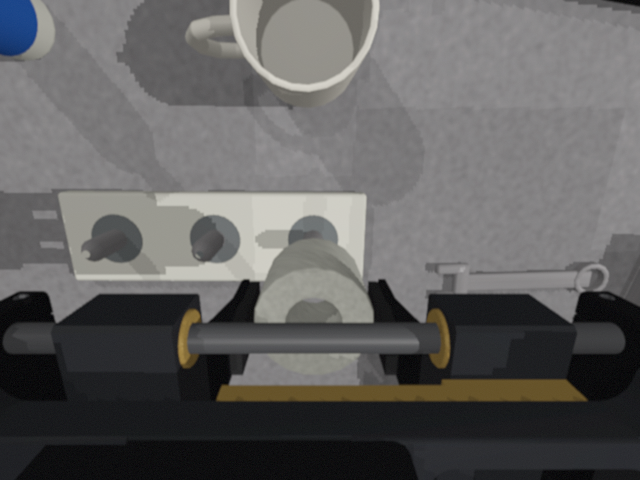

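The roll is held level at (315,310), in line with the spindle at col 314. Lowering it.

Request:
arm_command:
  deltas: [-1,-0.001,-0.001,0.03,0,-1,0,0,0.02,0,-1,0,0,0.01,0,-1,0,0,0.01,0,-1,0,0,0.01,0,-1,0,0,0.007,0,-1,0,0,0.006,0,-1,0,0,0,0]

```text
time: 29.68
position: [0.6146, -0.1122, 0.0406]
tool_rot: [1.0, -0.0, -0.0, -0.0]
ft_force: [0.6, 0.1, -1.0]
grip_width: 0.0564
grip_force: 15.0
```

Down without contact; release at 75 mm and lift, then go over roll B.

Request:
arm_command:
  deltas: [0.75,0,0,0,0,0.75,0,0,0,0,0.75,0,0,0,0,0.75,0,0,-0.05,0,0.75,0,0,-0.06,0,0.75,0,0,-0.06,0,0.9,-0.045,-0.049,0,0,0.9,-0.045,-0.049,0,0,0.9,-0.049,-0.05,0,0,0.9,0,0,0,0,0.9,0,0,0,0]

```text
time: 31.05
position: [0.4877, 0.0242, 0.2117]
tool_rot: [1.0, 0.0, 0.001, 0.0]
ft_force: [1.0, 0.2, 0.2]
grip_width: 0.0827
grip_force: 0.0
```

```bash
python3 w.py w12.png .03 .075; python3 -c "
from h import *
go(.475,.037,.025,0)"
```

```text
[429  49  80  74] 4437 [ 612.3 -111.3] [55.4 55. ] 70.9 0.0644
[267  75  22  25] 359 [614.   57.5] [17.4 17. ] 45.5 0.0518
[360  76  23  25] 376 [613.7 -27.3] [17.  17.4] 42.4 0.0515
[158 201  23  71] 836 [470.6 177.1] [76.3 13. ] 1.7 0.0327
[116 202  50  76] 1775 [474.2 205.9] [67.  41.7] 1.7 0.0486
[ 67 204  57  74] 2062 [468.3 252.4] [76.1 45.4] 3.9 0.0518
[ 13 206  46  70] 1849 [465.6 319.9] [76.2 31. ] 1.5 0.0329
[273 209  55  57] 2094 [473.7  38. ] [54.4 55.3] 87.8 0.0503
[  0 211  28  66] 1221 [468.5 337.6] [60.5  9.7] 8.2 0.0424
[533 213 107  81] 7269 [ 458.9 -264.7] [ 80.6 104.2] 6.8 0.048
roll -0.0 shift mm [-13.3 -13.3 186.6] t 31.1 F [ 0.2 -0.4 -0.2] w 0.0826
```

Request:
arm_command:
  deltas: [0.9,-0.013,-0.0135,0.03,0,0.9,0,0,0.06,0,0.9,0,0,0.06,0,0.9,0,0,0.026,0,0.9,0,0,0.01,0,0.9,0,0,0,0,-1,0,0,0,0,-1,0,0,0,0,-1,0,0,0,0,-1,0,0,0,0]

```text
time: 32.35
position: [0.474, 0.0378, 0.0257]
tool_rot: [1.0, -0.0, 0.001, 0.0]
ft_force: [-0.2, 0.8, 4.3]
grip_width: 0.0553
grip_force: 15.0
```

Request:
arm_command:
  deltas: [-1,0,0,-0.03,0,-1,0,0,-0.06,0,-1,0,0,-0.02,0,-1,0.047,-0.006,0,0,-1,0.047,-0.006,0,0,-1,0.047,-0.006,0,0,-1,0,0,0,0,-1,0,0,0,0]

```text
time: 33.35
position: [0.6129, 0.056, 0.1342]
tool_rot: [1.0, 0.0, -0.002, -0.0]
ft_force: [0.0, 0.6, -1.0]
grip_width: 0.0556
grip_force: 15.0
```

```bash
python3 -c "
from h import *
go(.6148,.056,.0407,0)
im,d,P=grab('wrist','w13.png')"
```

```text
roll 0.0 shift mm [ 1.9  0.  93.5] t 33.4 F [ 0.   0.6 -1. ] w 0.0556
```

View pics/w13.png

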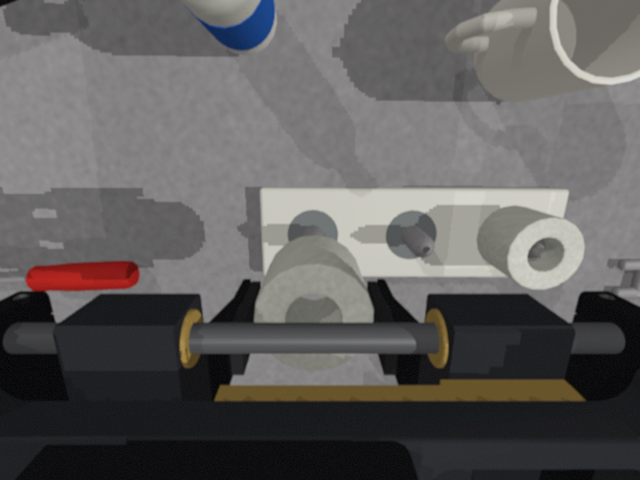

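The held roll at (315,310) is in line with the spindle at col 313; roll A is on its spindle at (545,250).

Request:
arm_command:
  deltas: [-1,0.0015,0,0.03,0,-1,0,0,0.02,0,-1,0,0,0.01,0,-1,0,0,0.01,0,-1,0,0,0.01,0,-1,0,0,0.007,0,-1,0,0,0.006,0,-1,0,0,0,0]

```text
time: 34.4
position: [0.6158, 0.0558, 0.0416]
tool_rot: [1.0, -0.0, -0.0, -0.0]
ft_force: [-0.6, -0.2, -0.2]
grip_width: 0.0553
grip_force: 15.0
```

Request:
arm_command:
  deltas: [0.75,0,0,0,0,0.75,0,0,0,0,0.75,0,0,0,0,0.75,0,0,-0.05,0,0.75,0,0,-0.06,0,0.75,0,0,-0.06,0,0.75,-0.06,0.02,0,0,0.75,-0.06,0.02,0,0,0.75,-0.02,0.02,0,0,0.75,0,0,0,0,0.75,0,0,0,0]

```text
time: 35.78
position: [0.4789, -0.0037, 0.2125]
tool_rot: [1.0, -0.0, 0.001, 0.0]
ft_force: [0.2, -0.4, 0.3]
grip_width: 0.0763
grip_force: 0.0
```

```bash
python3 w.py w14.png .06 .095; python3 w.py w15.png .045 .055;  python3 - <<'E'
from h import *
im,d,P=grab('top','t3.png'); grab('scene','s3.png'); np.savez('top0.npz',im=im,d=d)
E
python3 m.py | grep -v -E "rack|fixall"
```

```text
[210  33  66  74] 3049 [615.3  56.1] [54.6 55.4] 89.7 0.0652
[408  37  69  73] 3070 [ 612.5 -111.4] [55.3 54.7] 69.1 0.0649
[ 30 205  48  68] 2231 [471.4 239.5] [60.6 18.7] 1.0 0.0805
[ 88 205  37  68] 1574 [471.2 191. ] [60.2 12.1] 1.5 0.079
[619 210  21  68] 1048 [ 466.1 -304.8] [10.5 60.8] 89.6 0.0688
[404  57  34  55] 183 [602.1 -95.1] [50.7 16.4] 32.3 0.0497
[434  60  22  31] 164 [ 615.7 -118.6] [25.6 11.6] 23.7 0.0501
[235  64  21  24] 264 [614.1  57.4] [17.6 16.5] 46.4 0.0516
[331  65  21  23] 259 [613.7 -27.4] [16.9 17.3] 44.4 0.0516
[428  65  21  24] 261 [ 613.5 -112.1] [17.1 17.2] 46.1 0.0513
[ 56 202  33  60] 454 [473.5 232.7] [61.6 15.5] 15.4 0.0502
[110 202  23  61] 351 [471.8 186.5] [60.4  8.1] 8.3 0.0499
[607 204  33  64] 579 [ 470.2 -305.3] [23.8 65.9] 76.3 0.0502
[518 207  48  79] 3168 [ 455.3 -234.9] [80.3 43.3] 7.2 0.049
[564 208  45  67] 2338 [ 460.8 -279.2] [67.  37.2] 7.0 0.0481
plate 299 [473.  238.2] [59.8 16.9] 1.9 z 0.0795
plate 190 [472.8 189.8] [59.6 10.5] 1.8 z 0.0795
plate 522 [469.6 349.2] [59.3 29.8] 0.8 z 0.0797
fix 1307 [ 474.7 -369.9] [83.3 80.1] 9.0 z 0.05
fix 786 [ 457.3 -236.5] [80.1 42.8] 6.8 z 0.0478
fix 582 [ 463.  -283.1] [66.5 41.1] 7.2 z 0.0472
fix 95 [ 468.9 -305.8] [11.4 60.4] 87.3 z 0.0495
holder 4390 [616.6 -29.2] [258.1  78.6] 89.9 z 0.0153
spind 537 [616.6  55. ] [53.3 54.6] 89.8 z 0.0638
spind 560 [ 614.5 -112.2] [53.8 54.6] 45.0 z 0.0637
spind 53 [615.9 -28.7] [14.8 17.1] 89.6 z 0.0508
[0.61177414 0.05533932 0.05      ]
[ 0.6116995  -0.02764469  0.05      ]
[ 0.61162627 -0.1090583   0.05      ]
```

View pics/s3.png

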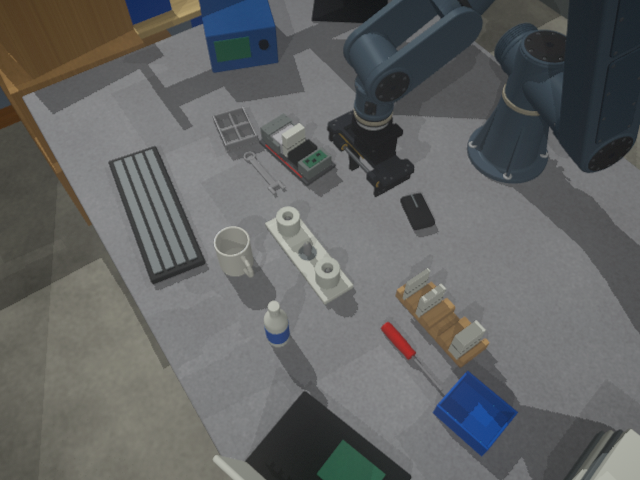

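Both rolls sit down on their spindles at (288,222) and (328,272). The 22 mm plate is in the fixture, the other three are in the rack, and no other roll is in sight.

```bash
python3 -c "
from rig import order
print(order.hand_in())"
```

```text
the job is handed in; nothing more can be done
None
```

The job is handed in: the 22 mm plate fits and stays in the gap as the shim, the 10, 16 and 28 mm plates are in their own rack slots, and both rolls are right down on spindles; the hand-in returned no verdict.

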